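Clamp the pellet die in the wedge vice

TASK

Clamp the pellet die in the small vice: push the sliding bar by its post until the die sits firmly in the V-stop, then slide the thumb wedge along its rail into the gap behind the bar until it jams the bar fast, and let go of everything. Jam the wedge with a firm thumb push of about 15 N, and never squeeze the die with more than 35 N. Leave the mortar, the pestle and the vial where they are.

Things in the scene. Friction and masses are not known exactly. Their poses are not given: they have to be found in the camera images.
- vice_base: Aluminium base plate of the vice, 200 x 200 x 12 mm, fixed. Origin on the bench surface under the middle of the bar's track. x: the way the bar slides to clamp; y: the way the wedge slides to jam; z up. In this frame (mm) the plate spans x -85 to 115, y -140 to 60; the steel wedge rail x -80 to -60, y -140 to 40, top z 38; two guide blocks beside the bar x 5 to 31, |y| 16 to 28, top z 34.
- clamp_bar (a joint): Position of the steel sliding bar along the base's +x, m; 0 = drawn back, limit 0.030. Starts at 0 to 0.004, clamps the die at about 0.017 to 0.023. Drags with about 2 N and stays where it is left. Top at z 40 mm, shank 30 mm wide, flat nose at base x = 25 mm + joint.
- bar_post_top (a point): Centre of the top of the round upright post on the bar: 14 mm across, from z 40 to z 88 mm, at base x = joint, y = 0. Push or pinch it above z 45 mm.
- bar_ramp (a point): Nominal middle of the bar's rear face (base x = -50 mm + joint, y = 0, z 27 mm): a 60 mm wide crosshead (y -30 to 30) with a fixed pad whose face is a 1 in 5 ramp, x falling 1 mm per 5 mm of y, so the gap to the rail is widest at the -y end. The pad is shimmed up to 3 mm more or less than nominal, unmeasured: feel for it. With the bar drawn back the wedge tip butts on its end.
- thumb_wedge (a joint): Position of the steel thumb wedge along the base's +y, m; 0 = withdrawn, limit 0.120. Starts at 0 to 0.015. Drags with about 1.5 N and stays where it is left. Once the bar clamps the die it meets the ramp at 0.042 to 0.105, depending on stop and pad; a few mm more jam it, the push rising some 4 to 6 N per mm. It does not slip back. Force on the die: about 1 to 1.6 times the push.
- wedge_tip (a point): Middle of the thin front end of the wedge (base y = -55 mm + joint, x -47 mm, z 25 mm). The wedge slides along the rail's face (base x -60 mm); it is 75 mm long, z 13 to 38 mm, 26 mm thick at the tip and 41 mm at the thick end (base y = -130 mm + joint), with the bar's 1 in 5 slope.
- wedge_fin (a point): Middle of the rear face (facing the base's -y; push here) of the upright thumb fin on the wedge's thick end: base x -38 mm, y = -130 mm + joint, z 68 mm. The fin is 26 mm along x, 16 mm along y (from this face towards +y) and stands up to z 86 mm. Push or pinch it above z 45 mm.
- v_stop: Aluminium stop block with a 120 degree V facing the bar, 84 mm wide, 28 mm high, fixed on the plate at base x = 82.5 to 87.5 mm. Origin: bottom of the V at plate height (z 12 mm); axes as the base's.
- pellet_die: Steel pellet die, a barrel 37 mm across and 34 mm high with a 16 mm plunger on top, 48 mm high in all, about 0.2 kg; stands loose on the plate between the bar's nose and the V-stop. Origin at the centre of its underside, z up.
- agate_mortar: Bystander: agate mortar, 65 mm across, 22 mm high, on the bench beyond the plate's +y edge. Origin at the centre of its underside.
- agate_pestle: Bystander: agate pestle, 58 mm long, 18 mm thick, lying near the mortar. Origin under its middle.
- vial_d: Bystander: sample vial with black cap, 25 mm across, 57 mm high, standing beyond the plate's far (+x) edge. Origin at the centre of its underside.
Mind the look-alikes: they are no part of the job. What is shaped like the pellet_die but blue is not meant.

How it is judged:
By the outcome, as a careful person would: the job done as asked, in the order asked, and still so for the second after the job is handed in, with the robot touching nothing.
It also fails if it takes over 64 s, if anything falls off the work surface, if the arm or the gripper's body presses on something with over 40 N, if the wrist force passes 120 N, or if a joint passes its speed limit or range.

ROBOT

A 6-joint arm with a two-finger parallel gripper is mounted at the origin on a cart in front of the work surface, level with it; the furniture and walls round the work are solid. World frame = base frame: x ahead of the robot, y to its left, z up, the work surface at z = 0. Lengths are in m, angles in rad, forces in N, time in s.
With the tool pointing down it reaches from about 0.4 to 0.925 m from the base axis. Payload 3.4 kg.
Tool frame: the origin (TCP) lies at the very end of the fingers, on their centre line; the grasp point (between the pads) lies 19 mm behind it; z points along the fingers, y is the direction in which the jaws open and shut (so a half turn about z gives the same grasp; the last joint's range is limited). The gripper opens to 85 mm and grips with 20 to 120 N. Pads are 22 mm wide; open, the fingers measure 114 mm over their backs; the gripper's body (76 mm by 85 mm) begins 54 mm behind the grasp point. The pads swing forward as they close: fully open they stand 13 mm farther back than shut.
Start: joints at [1.224, 0.307, 1.506, -0, 1.328, -0.073], TCP at [0.155, 0.554, 0.231] pointing down, gripper open.
Joint ranges: [-3.12, 3.12], [-1.05, 2.28], [0.14, 2.33], [-1.42, 4.57], [0.1, 2.73], [-2.68, 2.68]. Speed limits (rad/s): [2.57, 2.57, 3.14, 3.14, 3.14, 3.14].

INTERFACE

Orientations are given as a rotation vector (axis times angle).
In Python, from station import manip gives the robot as it stands.
- The arm moves only by the shell command python3 -m jog 'ROWS'. ROWS is JSON, a list of rows, each a list of 3 entries, a list of its own where there are three numbers: the turn, a rotation vector about the tool's x, y, z in degrees, then the shift along the tool's x, y, z in mm, then the finger opening in mm, from 0 to 85.4. In form: [[[ax, ay, az], [tx, ty, tz], gripper], ...]. A call has 1 to 20 rows; each row shifts and turns the pose as measured when the row begins, along the tool's axes as they then stand; what a row does not reach is not made up. A row lasts 1/8 s, in which the tool goes at most 62.5 mm and 10.7 degrees, less where a joint would pass 70% of its speed; a pose out of reach is approached as far as the arm can. A call is refused whole if a number of a shift passes 62.5 or a number of a turn 10.7, either way. A call with a gripper value outside its range is refused whole. The fingers move at their own pace and stop on an object; the grip force is fixed at half the most. Time passes only in rows, so rows that do not move let the fingers close. It gives the time, the measured TCP pose, the force and the opening at its end, in the units of the state.
- manip.observe(): the state, without advancing time (a new reading comes with each control period).
- manip.read_camera(name): name is "scene" or "top" or "wrist"; returns (picture, depth): 480x640x3 uint8, red, green, blue; 480x640 float32, m along the optical axis (not along the pixel's ray), 0 where there is no reading.
- manip.camera_params(name): a dict with "K" (3x3 intrinsics, pixels), "R" (3x3) and "t" (3): a world point X has camera coordinates R X + t; the wrist camera has in their place "hand_eye" (4x4, takes a point from camera to tool coordinates, whose origin is the TCP and whose axes are the flange's). Camera axes: x right, y down, z forward; pixel columns grow to the right and rows downward; lengths in m; the calibration is good to about 2 mm. A picture is of the moment at which its call begins: read the wrist's pose just before it. camera_params takes no time and is no camera call.
- manip.job_done(): hands the job in, once; it reports no verdict.
Trained networks look in the newest picture that a camera, given by its name, has taken for a name from the list of things; names that differ only in an ending like _2 or _b are one class to them, and where a whole thing is asked for, a point or a joint stands for the part that bears it (a point fixed in the world has none). Each returns a list of dicts, best first, with "conf" (0 to 1); they miss things now and then, are a little off and sometimes report something else, mostly with a low value. They report only what shows in the picture. A call takes as long as a camera call. They do not tell look-alikes from the thing itself.
- manip.look_for(label, camera): "position" ([x, y, z] in m, in world coordinates, good to about 4 mm: the middle of the surface that is visible of it).
- manip.regions_of(label, camera): "region" (480x640 bool, what is visible of it).
The state is a dict: "t": time; "joint_positions": joint angles; "joint_vel": joint speeds; "tau": joint torques, N m; "ee_pos": TCP position; "eef_rot": TCP orientation; "force": force on the tool from outside, world axes, zero at the start; "wrist_torque": the same for the moment, N m; "grip_width": finger opening in m.
Only numpy, scipy, OpenCV 4.12 (cv2) and the standard library are available. Lean on these libraries where they do the work, as an engineer would, in place of code of your own. Each camera call takes 0.05 s, during which the arm holds its last target.

## Working session

There is one attempt and no reset: what is moved stays moved. The work goes in short steps, Python scripts to look and compute and a shell command to move; the robot and the scene stay as the last step left them, time stands still between calls to the robot, and variables do not carry over. Pictures are saved under pics/ and viewed, and the job is handed in when it is done.

```bash
ls; mkdir -p pics; cat > h.py <<'E'
import numpy as np, cv2
from station import manip
from scipy.spatial.transform import Rotation as Ro
def snap(n,f):
    p,d=manip.read_camera(n); cv2.imwrite('pics/'+f+'.png',p[:,:,::-1]); np.save('pics/'+f+'.npy',d); return p,d
def pt(n,u,v,z):
    c=manip.camera_params(n);K=np.array(c['K']);R=np.array(c['R']);t=np.array(c['t'])
    return R.T@(np.linalg.inv(K)@[u,v,1]*z-t)
def proj(n,X):
    c=manip.camera_params(n);q=np.array(c['K'])@(np.array(c['R'])@X+np.array(c['t']));return q[:2]/q[2]
E
python3 - <<'E'
from h import *
s=manip.observe();print(s['t'],s['ee_pos'],s['eef_rot'],s['force'])
for n in('scene','top'):
    snap(n,n+'0')
    for l in('vice_base','pellet_die','bar_post_top','wedge_fin','v_stop','wedge_tip','bar_ramp','vial_d','agate_mortar','agate_pestle'):
        print(n,l,[(np.round(r['position'],4).tolist(),round(r['conf'],2)) for r in manip.look_for(l,n)][:3])
print(manip.observe()['t'])
E
```

```text
pics
0.0 [0.15470804 0.5530634  0.23037235] [-0.42717212 -3.11197338  0.00316508] [ 0.47657804 -0.67249941  0.40559453]
scene vice_base [([0.5071, 0.0206, 0.0152], 0.76)]
scene pellet_die [([0.7052, 0.1529, 0.0269], 0.96), ([0.7198, 0.0571, 0.0287], 0.84), ([0.5726, -0.1618, 0.0309], 0.72)]
scene bar_post_top [([0.517, 0.0507, 0.0396], 0.8)]
scene wedge_fin []
scene v_stop [([0.6279, 0.0609, 0.0389], 0.64)]
scene wedge_tip [([0.4937, -0.067, 0.0371], 0.59)]
scene bar_ramp [([0.5183, 0.0476, 0.0384], 0.77)]
scene vial_d [([0.6849, -0.0558, 0.0384], 0.78)]
scene agate_mortar [([0.5934, 0.1622, 0.014], 0.9), ([0.4886, -0.0692, 0.0357], 0.73), ([0.5875, 0.0521, 0.0432], 0.32)]
scene agate_pestle [([0.4944, 0.1879, 0.0092], 0.8)]
top vice_base [([0.5374, -0.0082, 0.0102], 0.65)]
top pellet_die [([0.7063, 0.1454, 0.0308], 0.94), ([0.7238, 0.045, 0.0283], 0.7), ([0.5903, 0.0465, 0.0462], 0.64)]
top bar_post_top [([0.5132, 0.0435, 0.0369], 0.97)]
top wedge_fin [([0.4944, -0.0512, 0.038], 0.76), ([0.5858, 0.1687, 0.0105], 0.46)]
top v_stop [([0.6265, 0.0409, 0.0375], 0.55), ([0.4901, -0.0502, 0.0399], 0.4)]
top wedge_tip [([0.4929, -0.0486, 0.0333], 0.69)]
top bar_ramp [([0.5149, 0.0476, 0.043], 0.6)]
top vial_d [([0.6844, -0.0673, 0.0526], 0.76)]
top agate_mortar [([0.589, 0.1679, 0.0104], 0.9)]
top agate_pestle [([0.499, 0.1777, 0.0089], 0.7)]
1.1
```

View pics/scene0.png

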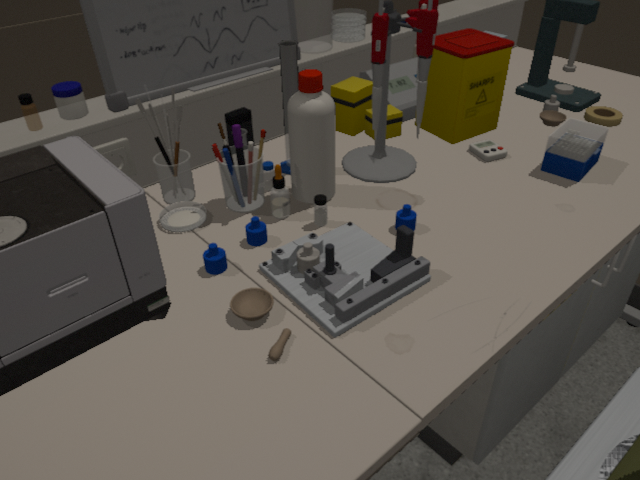

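View pics/top0.png

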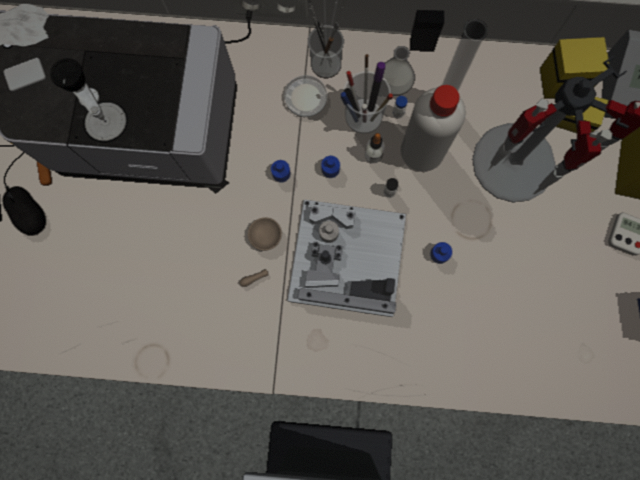

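The scene view shows the vice at about (345,270), with the post at (330,257) and the fin at (404,243). In the top view the plate corners are near (303,203), (407,213), (397,315) and (288,303). The die is at (327,231), and the look-alikes are blue. Next I'll zoom in and measure.

```bash
python3 - <<'E'
from h import *
p=cv2.imread('pics/top0.png')[190:330,270:430]
cv2.imwrite('pics/topz.png',cv2.resize(p,None,fx=5,fy=5,interpolation=cv2.INTER_CUBIC)[:600+100])
p=cv2.imread('pics/scene0.png')[215:325,250:440]
cv2.imwrite('pics/scz.png',cv2.resize(p,None,fx=4.2,fy=4.2,interpolation=cv2.INTER_CUBIC))
print(manip.camera_params('top'))
d=np.load('pics/top0.npy');print(d[190:330:20,270:430:20].round(3))
E
```

```text
{'K': array([[580.95281553,   0.        , 327.01264809],
       [  0.        , 580.95281553, 234.41485833],
       [  0.        ,   0.        ,   1.        ]]), 'R': array([[ 0.08447479, -0.99642255, -0.00247418],
       [-0.97415996, -0.08206491, -0.21042274],
       [ 0.20946692,  0.02018567, -0.97760736]]), 't': array([-0.00455374,  0.5824032 ,  1.00041766])}
[[1.146 1.14  1.143 1.146 1.145 1.14  1.095 1.141]
 [1.133 1.133 1.125 1.094 1.093 1.12  1.132 1.135]
 [1.118 1.152 1.116 1.067 1.117 1.115 1.114 1.127]
 [1.123 1.118 1.11  1.074 1.108 1.108 1.107 1.116]
 [1.112 1.111 1.068 1.069 1.097 1.097 1.097 1.11 ]
 [1.103 1.092 1.063 1.091 1.092 1.069 1.015 1.102]
 [1.094 1.095 1.093 1.096 1.079 1.078 1.053 1.095]]
```

View pics/topz.png

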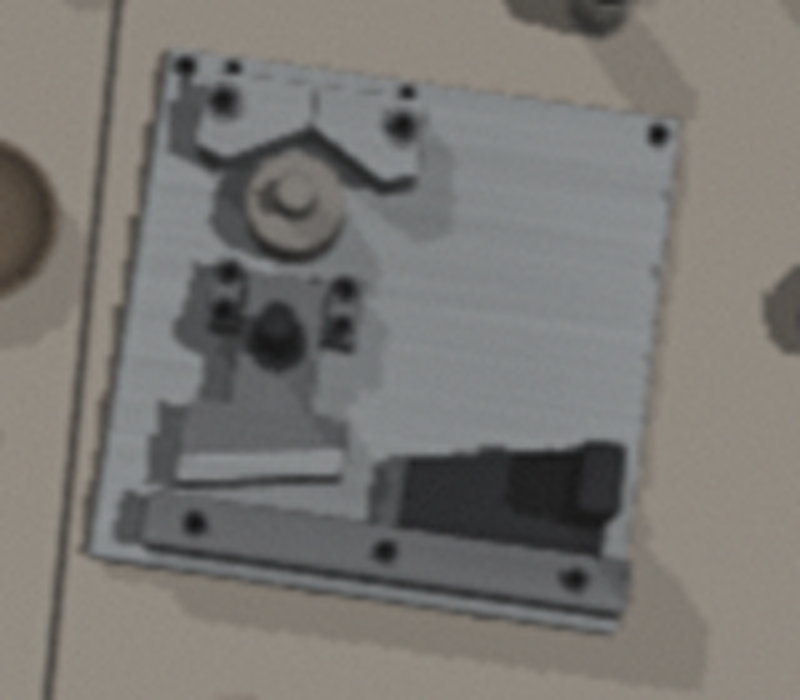

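View pics/scz.png

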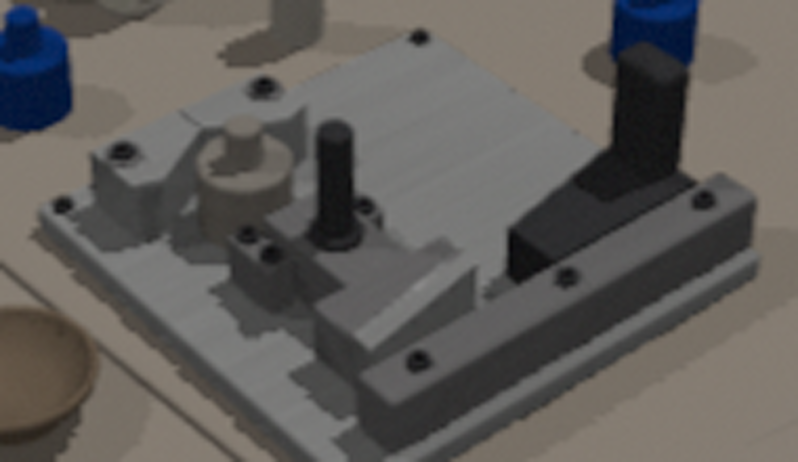

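```bash
cat >> h.py <<'E'
def ray(n,u,v,z):
    c=manip.camera_params(n);K=np.array(c['K']);R=np.array(c['R']);t=np.array(c['t'])
    o=-R.T@t; d=R.T@np.linalg.inv(K)@[u,v,1]; return o+d*(z-o[2])/d[2]
def fit(W,L):
    W=np.array(W)[:,:2];L=np.array(L,float);w=W-W.mean(0);l=L-L.mean(0)
    a=np.arctan2((l[:,0]*w[:,1]-l[:,1]*w[:,0]).sum(),(l*w).sum())
    R=np.array([[np.cos(a),-np.sin(a)],[np.sin(a),np.cos(a)]]);t=W.mean(0)-R@L.mean(0)
    return a,t,(W-(L@R.T+t))*1e3
E
python3 - <<'E'
from h import *
L=np.array([[115,60],[115,-140],[-85,-140],[-85,60]])/1e3
T=np.array([(165,50),(678,120),(612,632),(92,555)])/5+[270,190]-.4
W=[ray('top',*p,.012) for p in T]
print('top',fit(W,L))
S=np.array([(40,212),(420,32),(757,262)])/4.2+[250,215]-.4
W2=[ray('scene',*p,.012) for p in S]
print('scene',fit(W2,L[:3]))
a,t,_=fit(W+W2,np.vstack([L,L[:3]]));print(np.degrees(a),t)
R=np.array([[np.cos(a),-np.sin(a)],[np.sin(a),np.cos(a)]])
def b(X):return ((X[:2]-t)@R*1e3).round(1)
# post top, fin top corners, tip, nose
print('post top', b(ray('top',*(np.array([277,328])/5+[270,190]),.088)), b(ray('scene',*(np.array([335,128])/4.2+[250,215]),.088)))
print('fin top ctr', b(ray('top',*(np.array([602,480])/5+[270,190]),.086)),b(ray('scene',*(np.array([655,60])/4.2+[250,215]),.086)))
print('tip top', b(ray('top',*(np.array([405,458])/5+[270,190]),.038)),b(ray('scene',*(np.array([511,232])/4.2+[250,215]),.038)))
print('plunger top', b(ray('top',*(np.array([295,193])/5+[270,190]),.060)),b(ray('scene',*(np.array([243,127])/4.2+[250,215]),.060)))
print('pad face', b(ray('top',*(np.array([178,482])/5+[270,190]),.038)),b(ray('top',*(np.array([342,472])/5+[270,190]),.038)))
print(manip.camera_params('wrist'))
E
```

```text
top (np.float64(-0.057859252757343764), array([0.53918699, 0.04498969]), array([[-1.11175525e+00,  3.82733216e-01],
       [-8.37417021e-01, -1.64785876e-04],
       [ 6.74556206e-01,  1.84403127e+00],
       [ 1.27461607e+00, -2.22659970e+00]]))
scene (np.float64(-0.06540623483416784), array([0.53742666, 0.05127367]), array([[-1.81127515, -2.90589472],
       [-0.46781441,  1.4342343 ],
       [ 2.27908955,  1.47166042]]))
-3.40669397258378 [0.53827558 0.04758305]
post top [-1.3 -4.1] [ 2.1 -0.5]
fin top ctr [ -38.2 -124.6] [ -38.2 -119.6]
tip top [-33.9 -56.1] [-36.4 -52.1]
plunger top [54.3 -2.5] [53.4  2.6]
pad face [-54.6  25.1] [-42.3 -33.9]
{'K': array([[342.20894679,   0.        , 325.32120903],
       [  0.        , 342.20894679, 237.63245228],
       [  0.        ,   0.        ,   1.        ]]), 'hand_eye': array([[-6.99611339e-04, -9.49200015e-01, -3.14672594e-01,
         8.23206738e-02],
       [ 9.99999465e-01, -4.24188103e-04, -9.43747934e-04,
         5.64573287e-04],
       [ 7.62325183e-04, -3.14673085e-01,  9.49199804e-01,
        -1.42570079e-01],
       [ 0.00000000e+00,  0.00000000e+00,  0.00000000e+00,
         1.00000000e+00]])}
```

```bash
cat >> h.py <<'E'
A=np.radians(-3.4); T0=np.array([.5383,.0470])
RB=np.array([[np.cos(A),-np.sin(A)],[np.sin(A),np.cos(A)]])
def tobase(p): return ((np.array(p)[:2]-T0)@RB*1e3)
def st():
    s=manip.observe();R=Ro.from_rotvec(s['eef_rot']).as_matrix();p=np.array(s['ee_pos'])
    f=np.array(s['force']); fb=f[:2]@RB
    print('t',round(s['t'],2),'base',tobase(p).round(1),'z',round(p[2]*1e3,1),'yaw of toolx in base deg',round(np.degrees(np.arctan2(R[1,0],R[0,0])-A),1),'tilt',np.degrees(R[:2,2]).round(2),'Fbase',fb.round(1),round(f[2],1),'w',round(s['grip_width']*1e3,1))
    return s,R,p
def go(bx,by,z,yaw):
    s,R,p=st(); w=np.append(T0+RB@[bx/1e3,by/1e3],z/1e3)
    D=np.array([[0,0,0]]*3,float); y=np.radians(yaw)+A
    D[:,0]=[np.cos(y),np.sin(y),0];D[:,2]=[0,0,-1];D[:,1]=np.cross(D[:,2],D[:,0])
    print('toolshift mm',(R.T@(w-p)*1e3).round(1),'turn deg',np.degrees(Ro.from_matrix(R.T@D).as_rotvec()).round(1),'shift in target axes',(D.T@(w-p)*1e3).round(1))
E
python3 - <<'E'
from h import *
go(-32,-2,120,0);go(-32,-2,120,180)
E
```

```text
t 1.1 base [-412.7  483.1] z 231.3 yaw of toolx in base deg 167.8 tilt [-0. -0.] Fbase [0.4 0.7] 0.2 w 85.5
toolshift mm [-474.9 -393.4  111.3] turn deg [ -0.    0.  167.8] shift in target axes [380.7 485.1 111.3]
t 1.1 base [-412.7  483.1] z 231.3 yaw of toolx in base deg 167.8 tilt [-0. -0.] Fbase [0.4 0.7] 0.2 w 85.5
toolshift mm [-474.9 -393.4  111.3] turn deg [ -0.   -0.  -12.2] shift in target axes [-380.7 -485.1  111.3]
```

```bash
python3 -m jog '[[[0,0,-6.1],[0,0,0],0],[[0,0,-6.1],[0,0,0],0],[[0,0,0],[-32,-40,0],0],[[0,0,0],[-32,-40,0],0],[[0,0,0],[-32,-40,0],0],[[0,0,0],[-32,-40,0],0],[[0,0,0],[-32,-40,0],0],[[0,0,0],[-32,-40,0],0],[[0,0,0],[-32,-40,0],0],[[0,0,0],[-32,-40,0],0],[[0,0,0],[-32,-40,0],0],[[0,0,0],[-32,-40,0],0],[[0,0,0],[0,0,0],0]]'; python3 - <<'E'
from h import *
go(-32,-2,120,180); p,d=snap('wrist','w0')
E
```

```text
t: 2.72
ee_pos: [0.4656, 0.128, 0.2326]
eef_rot: [0.077, 3.132, 0.008]
force: [0.3, 1.5, -0.3]
grip_width: -0.0001
t 2.73 base [-77.4  76.5] z 232.6 yaw of toolx in base deg 180.6 tilt [0.49 0.3 ] Fbase [0.2 1.5] -0.3 w -0.1
toolshift mm [-43.7 -79.6 112.5] turn deg [0.3 0.5 0.6] shift in target axes [-45.4 -78.5 112.6]
```

View pics/w0.png

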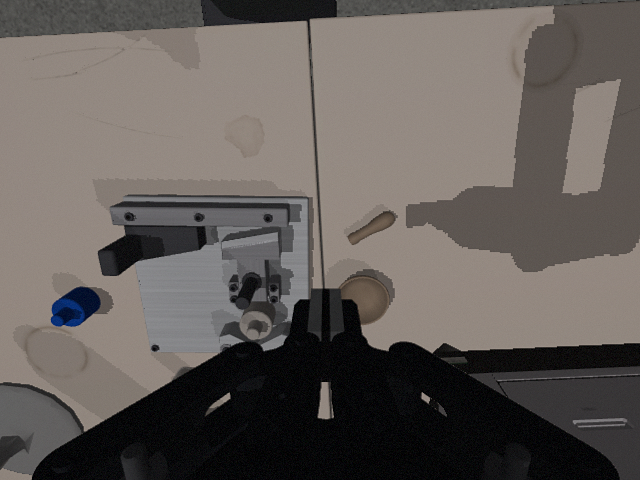

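The wrist view shows the vice from above: rail near y=215 px, post top at (242,298), die plunger at (256,328) and fin top at (112,263). The blue decoy is off to the left.

```bash
python3 -m jog '[[[0.3,0.5,-0.6],[0,-40,0],0],[[0,0,0],[-14,-40,0],0],[[0,0,0],[-30,0,0],0],[[0,0,0],[0,0,0],0]]'; cat >> h.py <<'E'
def wray(u,v,z,s):
    c=manip.camera_params('wrist');K=np.array(c['K']);H=np.array(c['hand_eye'])
    R=Ro.from_rotvec(s['eef_rot']).as_matrix();o=np.array(s['ee_pos'])+R@H[:3,3];d=R@H[:3,:3]@np.linalg.inv(K)@[u,v,1]
    return o+d*(z-o[2])/d[2]
E
python3 - <<'E'
from h import *
import json
go(-32,-2,120,180); s=manip.observe(); p,d=snap('wrist','w1')
json.dump({k:np.array(s[k]).tolist() for k in('ee_pos','eef_rot')},open('w1.json','w'))
E
```

```text
t: 3.28
ee_pos: [0.5027, 0.0502, 0.232]
eef_rot: [-0.05, -3.137, -0.006]
force: [-0.4, 0.2, 0.7]
grip_width: 0.0002
t 3.27 base [-35.8   1.1] z 232.0 yaw of toolx in base deg 181.6 tilt [-0.24  0.21] Fbase [-0.4  0.2] 0.7 w 0.2
toolshift mm [ -4.2  -3.6 112. ] turn deg [ 0.2 -0.2  1.6] shift in target axes [ -3.8  -3.1 112. ]
```

View pics/w1.png

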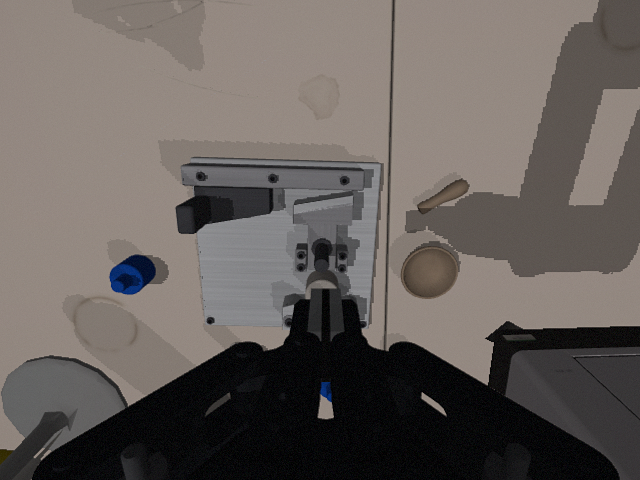

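Plate corners in this picture: (383,163), (192,157), (203,326). Post top is about (321,243).

```bash
python3 - <<'E'
from h import *
import json
s=json.load(open('w1.json'))
q=cv2.imread('pics/w1.png')[140:340,160:400];cv2.imwrite('pics/w1z.png',cv2.resize(q,None,fx=3,fy=3,interpolation=cv2.INTER_CUBIC))
L=np.array([[-85,60],[-85,-140],[115,-140],[115,60]])/1e3
a,t,r=fit([wray(*c,.012,s) for c in[(383,163),(192,157),(203,326),(370,327)]],L);print(np.degrees(a),t,r.round(1))
W=wray(321,243,.088,s);print('post',W,tobase(W), 'fin top',tobase(wray(187,220,.086,s)))
d=np.load('pics/w1.npy');print(d[243,321],d[160:165,260])
E
```

```text
-3.6294608846533487 [0.54035446 0.0476959 ] [[ 0.6  0.1]
 [ 0.6  2. ]
 [ 1.5 -2.9]
 [-2.7  0.8]]
post [0.51973882 0.04693157 0.088     ] [-18.52444762  -1.16910263] fin top [ -36.06115209 -118.51305484]
0.34911254 [0.35603368 0.35588786 0.35614076 0.35722598 0.35648507]
```

View pics/w1z.png

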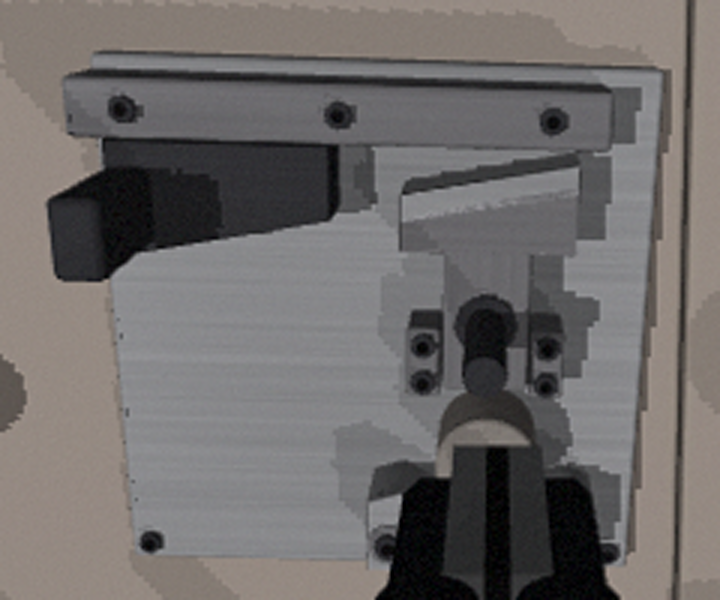

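Zoomed view: post top at (485,373), i.e. (321.7,264.3). Fin top is at (76,230), i.e. (185.3,216.7).

```bash
python3 - <<'E'
from h import *
import json
s=json.load(open('w1.json'))
W=wray(321.7,264.3,.088,s);print('post',W,tobase(W), 'fin top',tobase(wray(185.5,218,.086,s)))
L=np.array([[-85,60],[-85,-140],[115,-140],[115,60]])/1e3
c=np.array([(665,68),(94,52),(133,552),(622,565)])/3+[160,140]
a,t,r=fit([wray(*k,.012,s) for k in c],L);print(np.degrees(a),t,r.round(1))
go(-32,-1,60,180)
E
```

```text
post [0.54013061 0.0468166  0.088     ] [ 1.83826132 -0.07451075] fin top [ -37.83449395 -119.63924666]
-3.867980694241094 [0.54026606 0.04690672] [[ 0.1 -0.8]
 [ 1.6  1.6]
 [-0.5  0.4]
 [-1.1 -1.2]]
t 3.33 base [-37.6   1.1] z 231.7 yaw of toolx in base deg 181.6 tilt [-0.38  0.19] Fbase [-0.4 -0.6] 0.2 w -0.1
toolshift mm [ -6.7  -2.8 171.7] turn deg [ 0.2 -0.4  1.6] shift in target axes [ -5.6  -2.1 171.7]
```

```bash
python3 -m jog '[[[0.2,-0.4,1.6],[0,0,35],0],[[0,0,0],[0,-2,45],0],[[0,0,0],[0,0,45],0],[[0,0,0],[0,0,30],0],[[0,0,0],[0,0,8],0],[[0,0,0],[0,0,0],0],[[0,0,0],[0,0,0],0]]'; python3 - <<'E'
from h import *
go(-28,-1,60,180)
E
```

```text
t: 4.2
ee_pos: [0.4944, 0.0559, 0.0683]
eef_rot: [0.079, 3.14, 0.002]
force: [0.3, -0.1, -0.3]
grip_width: -0.0005
t 4.2 base [-44.3   6.3] z 68.3 yaw of toolx in base deg 180.5 tilt [0.04 0.07] Fbase [ 0.3 -0.1] -0.3 w -0.5
toolshift mm [-16.3  -7.5   8.3] turn deg [0.1 0.  0.5] shift in target axes [-16.3  -7.3   8.3]
```

```bash
python3 -m jog '[[[0,0,0.5],[-4,-8,8],0],[[0,0,0],[-8,0,0],0],[[0,0,0],[0,0,0],0],[[0,0,0],[0,0,0],0]]'; python3 - <<'E'
from h import *
go(-18,-1,60,180)
E
```

```text
t: 4.7
ee_pos: [0.5096, 0.0464, 0.0625]
eef_rot: [0.094, 3.133, 0.002]
force: [-0.4, 0.1, -0.2]
grip_width: 0.0002
t 4.7 base [-28.6  -2.3] z 62.5 yaw of toolx in base deg 180.0 tilt [0.4  0.07] Fbase [-0.4  0.1] -0.2 w 0.2
toolshift mm [-10.6   1.3   2.6] turn deg [ 0.1  0.4 -0. ] shift in target axes [-10.6   1.3   2.5]
```

```bash
for i in 1; do python3 -m jog '[[[0,0.4,0],[-4,0,2],0],[[0,0,0],[-4,0,0],0],[[0,0,0],[-3,0,0],0],[[0,0,0],[-3,0,0],0]]'; done; python3 -c "from h import *;st()"; python3 -m jog '[[[0,0,0],[-3,0,0],0],[[0,0,0],[-3,0,0],0]]'; python3 -c "from h import *;st()"
```

```text
t: 5.2
ee_pos: [0.5243, 0.0455, 0.0603]
eef_rot: [-0.094, -3.139, -0.003]
force: [0.2, -0.0, 0.0]
grip_width: 0.0002
t 5.2 base [-13.9  -2.3] z 60.3 yaw of toolx in base deg 180.0 tilt [-0.05  0.1 ] Fbase [0.2 0. ] 0.0 w 0.2
t: 5.45
ee_pos: [0.5287, 0.0453, 0.06]
eef_rot: [-0.094, -3.136, -0.003]
force: [-2.3, -0.5, 1.6]
grip_width: 0.0001
t 5.45 base [-9.5 -2.2] z 60.0 yaw of toolx in base deg 180.0 tilt [-0.26  0.11] Fbase [-2.3 -0.6] 1.6 w 0.1
```

```bash
for k in 1; do python3 -m jog '[[[0,0,0],[-3,0,0],0],[[0,0,0],[-3,0,0],0],[[0,0,0],[-3,0,0],0]]'; done; python3 -c "from h import *;st()"; python3 -m jog '[[[0,0,0],[-2,0,0],0],[[0,0,0],[-2,0,0],0]]'; python3 -c "from h import *;st()";python3 -m jog '[[[0,0,0],[-2,0,0],0]]'; python3 -c "from h import *;st()"
```

```text
t: 5.82
ee_pos: [0.5367, 0.0448, 0.0598]
eef_rot: [-0.094, -3.133, -0.003]
force: [-3.1, 0.6, 2.0]
grip_width: -0.0001
t 5.83 base [-1.5 -2.3] z 59.8 yaw of toolx in base deg 180.0 tilt [-0.42  0.11] Fbase [-3.1  0.5] 2.0 w -0.1
t: 6.08
ee_pos: [0.54, 0.0447, 0.0596]
eef_rot: [-0.094, -3.131, -0.003]
force: [-3.7, 0.9, 2.2]
grip_width: 0.0003
t 6.08 base [ 1.9 -2.2] z 59.6 yaw of toolx in base deg 180.0 tilt [-0.52  0.12] Fbase [-3.8  0.7] 2.2 w 0.3
t: 6.2
ee_pos: [0.5419, 0.0445, 0.0596]
eef_rot: [-0.093, -3.131, -0.003]
force: [-3.0, 0.1, 3.0]
grip_width: -0.0003
t 6.2 base [ 3.7 -2.2] z 59.6 yaw of toolx in base deg 180.0 tilt [-0.54  0.12] Fbase [-3.  -0.1] 3.0 w -0.3
```

```bash
for k in 1; do python3 -m jog '[[[0,0,0],[-1.5,0,0],0],[[0,0,0],[-1.5,0,0],0]]'; done; python3 -c "from h import *;st()"; python3 -m jog '[[[0,0,0],[-1.5,0,0],0]]'; python3 -c "from h import *;st()";python3 -m jog '[[[0,0,0],[-1.5,0,0],0]]'; python3 -c "from h import *;st();snap('scene','s1');snap('top','t1')"
```

```text
t: 6.45
ee_pos: [0.5437, 0.0445, 0.0594]
eef_rot: [-0.094, -3.128, -0.003]
force: [-7.7, 1.0, 4.2]
grip_width: -0.0001
t 6.45 base [ 5.6 -2.2] z 59.4 yaw of toolx in base deg 180.0 tilt [-0.7   0.13] Fbase [-7.8  0.5] 4.2 w -0.1
t: 6.58
ee_pos: [0.5437, 0.0445, 0.0592]
eef_rot: [-0.093, -3.125, -0.003]
force: [-6.2, 1.7, 4.7]
grip_width: 0.0
t 6.58 base [ 5.5 -2.2] z 59.2 yaw of toolx in base deg 180.0 tilt [-0.87  0.14] Fbase [-6.3  1.3] 4.7 w 0.0
t: 6.7
ee_pos: [0.5436, 0.0445, 0.059]
eef_rot: [-0.093, -3.122, -0.003]
force: [-5.3, 0.6, 4.0]
grip_width: 0.0003
t 6.7 base [ 5.4 -2.2] z 59.0 yaw of toolx in base deg 180.0 tilt [-1.05  0.15] Fbase [-5.3  0.3] 4.0 w 0.3
```

```bash
python3 -c "
import cv2
a=cv2.resize(cv2.imread('pics/t1.png')[190:330,270:430],None,fx=3,fy=3,interpolation=2)
b=cv2.resize(cv2.imread('pics/s1.png')[205:325,260:440],None,fx=2.4,fy=3,interpolation=2)
b=cv2.resize(b,(310,420));cv2.imwrite('pics/c1.png',cv2.hconcat([a,b]))"
```

```text
(no output)
```

View pics/c1.png

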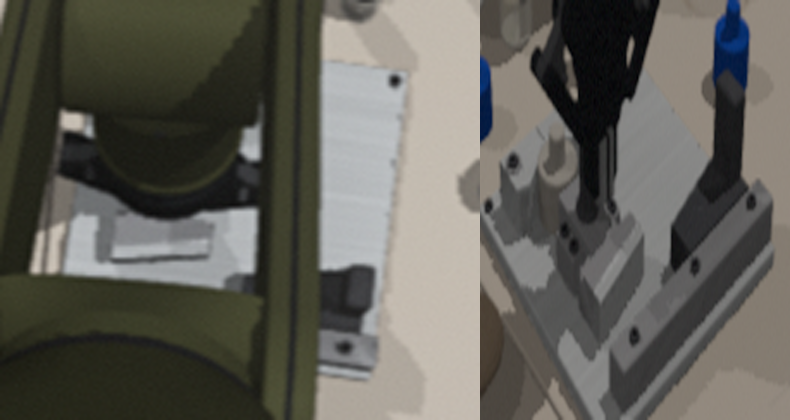

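The bar nose is against the die and the die is at the V. I'll push a bit harder to seat it.

```bash
python3 -m jog '[[[0,-1,0],[-2,0,0],0]]'; python3 -c "from h import *;st()";python3 -m jog '[[[0,0,0],[-3,0,0],0]]'; python3 -c "from h import *;st()"; python3 -m jog '[[[0,0,0],[-4,0,0],0]]'; python3 -c "from h import *;st()"
```

```text
t: 6.92
ee_pos: [0.544, 0.0446, 0.0586]
eef_rot: [-0.094, -3.136, -0.003]
force: [-6.6, 0.7, 3.7]
grip_width: 0.0
t 6.92 base [ 5.8 -2.1] z 58.6 yaw of toolx in base deg 180.0 tilt [-0.23  0.1 ] Fbase [-6.6  0.3] 3.7 w 0.0
t: 7.05
ee_pos: [0.544, 0.0446, 0.0583]
eef_rot: [-0.094, -3.131, -0.003]
force: [-10.2, 0.7, 6.0]
grip_width: -0.0001
t 7.05 base [ 5.8 -2.1] z 58.3 yaw of toolx in base deg 180.0 tilt [-0.53  0.12] Fbase [-10.2   0.1] 6.0 w -0.1
t: 7.18
ee_pos: [0.5438, 0.0446, 0.0578]
eef_rot: [-0.094, -3.123, -0.003]
force: [-11.0, 1.7, 6.3]
grip_width: -0.0001
t 7.17 base [ 5.7 -2. ] z 57.8 yaw of toolx in base deg 180.0 tilt [-0.97  0.14] Fbase [-11.1   1.1] 6.3 w -0.1
```

```bash
python3 -m jog '[[[0,0.5,0],[8,0,0],0],[[0,0.5,0],[20,0,0],0],[[0,0,0],[5,0,-25],0],[[0,0,0],[0,0,-55],0],[[0,0,0],[0,0,0],0]]'; python3 - <<'E'
from h import *
s,R,p=st();print(np.round(s['joint_positions'],2))
go(-38,-165,125,90); go(-38,-165,125,270); snap('top','t2');snap('scene','s2')
E
python3 -c "
import cv2
a=cv2.resize(cv2.imread('pics/t2.png')[190:330,270:430],None,fx=3,fy=3,interpolation=2)
b=cv2.resize(cv2.imread('pics/s2.png')[205:325,260:440],None,fx=2.4,fy=3,interpolation=2)
b=cv2.resize(b,(310,420));cv2.imwrite('pics/c2.png',cv2.hconcat([a,b]))"
```

```text
t: 7.8
ee_pos: [0.514, 0.0462, 0.1402]
eef_rot: [-0.093, -3.112, -0.003]
force: [0.9, -0.3, -0.3]
grip_width: 0.0002
t 7.8 base [-24.2  -2.3] z 140.2 yaw of toolx in base deg 180.0 tilt [-1.63  0.17] Fbase [ 1.  -0.3] -0.3 w 0.2
[ 0.01  0.33  1.73  0.    1.11 -1.51]
t 7.8 base [-24.2  -2.3] z 140.2 yaw of toolx in base deg 180.0 tilt [-1.63  0.17] Fbase [ 1.  -0.3] -0.3 w 0.2
toolshift mm [  13.2 -162.7   15.4] turn deg [-1.2 -1.3 90. ] shift in target axes [-162.7  -13.8   15.2]
t 7.8 base [-24.2  -2.3] z 140.2 yaw of toolx in base deg 180.0 tilt [-1.63  0.17] Fbase [ 1.  -0.3] -0.3 w 0.2
toolshift mm [  13.2 -162.7   15.4] turn deg [  1.3  -1.2 -90. ] shift in target axes [162.7  13.8  15.2]
```

View pics/c2.png

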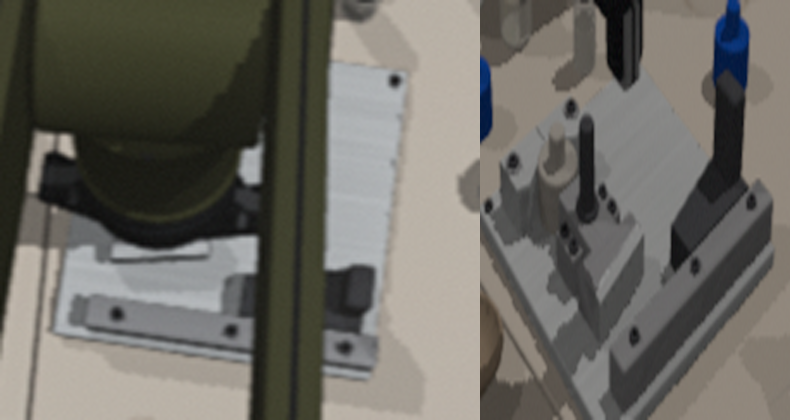

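```bash
python3 -m jog '[[[0,-1.6,0],[6,-42,0],0],[[0,0,0],[6,-42,0],0],[[0,0,0],[0,-42,0],0],[[0,0,0],[0,-40,0],0],[[0,0,10],[0,0,0],0],[[0,0,10],[0,0,0],0],[[0,0,10],[0,0,0],0],[[0,0,10],[0,0,0],0],[[0,0,10],[0,0,0],0],[[0,0,10],[0,0,0],0],[[0,0,10],[0,0,0],0],[[0,0,10],[0,0,0],0],[[0,0,10],[0,0,0],0],[[0,0,0],[0,0,0],0],[[0,0,0],[0,0,0],0]]'; python3 - <<'E'
from h import *
s,R,p=st()
go(-38,-160,60,90)
E
```

```text
t: 9.78
ee_pos: [0.4702, -0.1191, 0.1143]
eef_rot: [-2.308, -2.073, 0.039]
force: [-0.2, 0.6, 0.4]
grip_width: -0.0001
t 9.78 base [ -58.1 -169.8] z 114.3 yaw of toolx in base deg 87.2 tilt [-2.56  0.71] Fbase [-0.3  0.6] 0.4 w -0.1
t 9.78 base [ -58.1 -169.8] z 114.3 yaw of toolx in base deg 87.2 tilt [-2.56  0.71] Fbase [-0.3  0.6] 0.4 w -0.1
toolshift mm [10.4 22.1 53.5] turn deg [-2.6 -0.5 -2.7] shift in target axes [ 9.8 20.1 54.3]
```

```bash
python3 -m jog '[[[-2.6,-0.5,-2.7],[0,0,0],0],[[0,0,0],[0,20,0],0],[[0,0,0],[0,0,0],0],[[0,0,0],[0,0,0],0]]'; python3 - <<'E'
from h import *
s=manip.observe()
import json
go(-38,-160,60,90); snap('wrist','w2')
json.dump({k:np.array(s[k]).tolist() for k in('ee_pos','eef_rot')},open('w2.json','w'))
E
```

```text
t: 10.28
ee_pos: [0.4881, -0.1197, 0.1127]
eef_rot: [-2.275, -2.163, 0.003]
force: [0.0, -0.5, 1.5]
grip_width: 0.0001
t 10.28 base [ -40.2 -169.4] z 112.7 yaw of toolx in base deg 90.5 tilt [-0.18  0.04] Fbase [ 0.1 -0.5] 1.5 w 0.1
toolshift mm [ 9.3  2.5 52.7] turn deg [-0.2 -0.   0.5] shift in target axes [ 9.4  2.2 52.7]
```

View pics/w2.png

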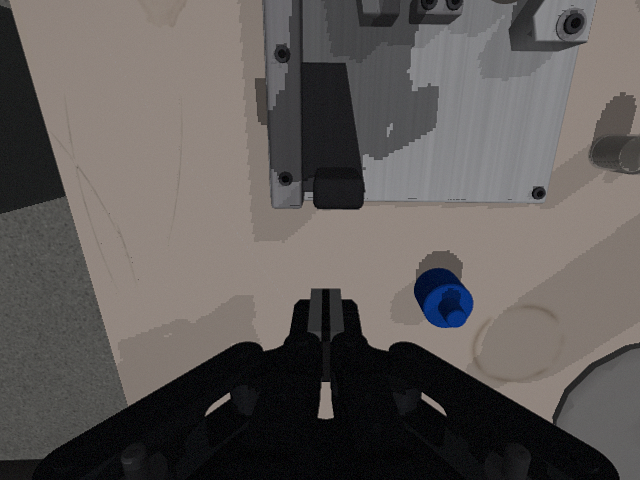

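The fin is dead ahead at (339,195). The fingertips are at (325,290), and the blue decoy at (443,298) stays clear.

```bash
python3 - <<'E'
from h import *
import json
s=json.load(open('w2.json'))
for q in[(314,207),(364,207),(339,195)]:print(tobase(wray(*q,.086,s)))
print(tobase(wray(443,298,.02,s)))
E
python3 -m jog '[[[-0.2,0,0.5],[0,4,0],0],[[0,0,0],[0,0,25],0],[[0,0,0],[0,0,25],0],[[0,0,0],[0,0,2],0],[[0,0,0],[0,0,0],0]]'; python3 -c "from h import *;st()"
```

```text
[ -47.71426559 -127.5352487 ]
[ -22.41355998 -127.30875299]
[ -35.18687766 -121.277471  ]
[  48.87660079 -213.78397936]
t: 10.95
ee_pos: [0.4931, -0.1204, 0.0609]
eef_rot: [2.285, 2.152, 0.004]
force: [0.6, 1.1, -0.4]
grip_width: 0.0001
t 10.95 base [ -35.2 -169.7] z 60.9 yaw of toolx in base deg 90.0 tilt [ 0.21 -0.02] Fbase [0.5 1.1] -0.4 w 0.1
```

```bash
python3 -m jog '[[[0,0,0],[10,0,0],0],[[0,0,0],[10,0,0],0],[[0,0,0],[5,0,0],0],[[0,0,0],[4,0,0],0],[[0,0,0],[4,0,0],0],[[0,0,0],[4,0,0],0]]'; python3 -c "from h import *;st()"; python3 -m jog '[[[0,0,0],[5,0,0],0],[[0,0,0],[5,0,0],0],[[0,0,0],[5,0,0],0],[[0,0,0],[5,0,0],0]]'; python3 -c "from h import *;st()"
```

```text
t: 11.7
ee_pos: [0.4971, -0.0817, 0.0633]
eef_rot: [2.281, 2.149, 0.006]
force: [-0.6, -1.9, -0.5]
grip_width: 0.0002
t 11.7 base [ -33.5 -131. ] z 63.3 yaw of toolx in base deg 90.0 tilt [ 0.46 -0.17] Fbase [-0.5 -1.9] -0.5 w 0.2
t: 12.2
ee_pos: [0.4984, -0.0609, 0.0633]
eef_rot: [2.281, 2.149, 0.006]
force: [-0.2, -2.3, -0.1]
grip_width: -0.0002
t 12.2 base [ -33.5 -110.1] z 63.3 yaw of toolx in base deg 90.0 tilt [ 0.46 -0.19] Fbase [-0.1 -2.3] -0.1 w -0.2
```

```bash
python3 -m jog '[[[0,0,0],[4,-0.5,0],0],[[0,0,0],[4,0,0],0],[[0,0,0],[3,0,0],0]]'; python3 -c "from h import *;st()"; python3 -m jog '[[[0,0,0],[3,0,0],0],[[0,0,0],[3,0,0],0]]'; python3 -c "from h import *;st()";  python3 -m jog '[[[0,0,0],[3,0,0],0],[[0,0,0],[3,0,0],0]]'; python3 -c "from h import *;st()"
```

```text
t: 12.58
ee_pos: [0.499, -0.049, 0.0633]
eef_rot: [2.28, 2.148, 0.007]
force: [-0.4, -2.1, 0.2]
grip_width: 0.0002
t 12.57 base [-33.5 -98.1] z 63.3 yaw of toolx in base deg 90.0 tilt [ 0.51 -0.19] Fbase [-0.3 -2.2] 0.2 w 0.2
t: 12.82
ee_pos: [0.4995, -0.0426, 0.0633]
eef_rot: [2.28, 2.148, 0.007]
force: [0.6, -0.8, 0.2]
grip_width: -0.0001
t 12.82 base [-33.4 -91.8] z 63.3 yaw of toolx in base deg 90.0 tilt [ 0.52 -0.19] Fbase [ 0.6 -0.7] 0.2 w -0.1
t: 13.08
ee_pos: [0.4998, -0.0363, 0.0633]
eef_rot: [2.28, 2.148, 0.007]
force: [-0.4, -1.5, 0.6]
grip_width: -0.0003
t 13.07 base [-33.5 -85.4] z 63.3 yaw of toolx in base deg 90.0 tilt [ 0.52 -0.19] Fbase [-0.3 -1.5] 0.6 w -0.3
```

```bash
python3 -m jog '[[[0,0,0],[3,0,0],0],[[0,0,0],[3,0,0],0]]'; python3 -c "from h import *;st()"; python3 -m jog '[[[0,0,0],[3,0,0],0],[[0,0,0],[2,0,0],0]]'; python3 -c "from h import *;st()"
```

```text
t: 13.32
ee_pos: [0.5003, -0.0299, 0.0633]
eef_rot: [2.28, 2.148, 0.007]
force: [0.4, -0.7, -0.8]
grip_width: -0.0001
t 13.32 base [-33.4 -79. ] z 63.3 yaw of toolx in base deg 90.0 tilt [ 0.52 -0.19] Fbase [ 0.5 -0.7] -0.8 w -0.1
t: 13.58
ee_pos: [0.5006, -0.0244, 0.0633]
eef_rot: [2.28, 2.148, 0.007]
force: [0.5, -1.4, -0.3]
grip_width: -0.0001
t 13.57 base [-33.4 -73.6] z 63.3 yaw of toolx in base deg 90.0 tilt [ 0.52 -0.19] Fbase [ 0.6 -1.4] -0.3 w -0.1
```

```bash
python3 -m jog '[[[0,0,0],[2,0,0],0],[[0,0,0],[2,0,0],0]]'|grep -E "force|ee_pos"; python3 -m jog '[[[0,0,0],[2,0,0],0]]'|grep -E "force|ee_pos"
```

```text
ee_pos: [0.5007, -0.0222, 0.0634]
force: [0.2, -8.9, 1.2]
ee_pos: [0.5007, -0.022, 0.0634]
force: [-0.2, -10.4, 0.3]
```

```bash
python3 -m jog '[[[0,0,0],[2,0,0],0]]'|grep -E "force|ee_pos"; python3 -m jog '[[[0,0,0],[2,0,0],0]]'|grep -E "force|ee_pos"
```

```text
ee_pos: [0.5007, -0.022, 0.0635]
force: [-0.4, -10.8, 0.6]
ee_pos: [0.5007, -0.0221, 0.0635]
force: [-1.5, -10.9, -0.6]
```

```bash
python3 -m jog '[[[0,0,0],[2,0,0],0]]'|grep -E "force|ee_pos"; python3 -c "from h import *;st()"
```

```text
ee_pos: [0.5007, -0.0222, 0.0635]
force: [-0.2, -10.1, 0.5]
t 14.32 base [-33.4 -71.3] z 63.5 yaw of toolx in base deg 90.4 tilt [ 0.44 -1.22] Fbase [  0.4 -10.1] 0.5 w 0.1
```

```bash
python3 -m jog '[[[0,0.5,0],[2.4,0,0],0]]'|grep -E "force|ee_pos"; python3 -c "from h import *;st()"
```

```text
ee_pos: [0.5008, -0.0219, 0.0635]
force: [-1.5, -11.7, -1.4]
t 14.45 base [-33.4 -71. ] z 63.5 yaw of toolx in base deg 90.5 tilt [ 0.45 -0.93] Fbase [ -0.8 -11.7] -1.4 w 0.5
```

```bash
python3 -m jog '[[[0,0.5,0],[3,0,0],0]]'|grep -E "force|ee_pos"; python3 -c "from h import *;st()"
```

```text
ee_pos: [0.5008, -0.0214, 0.0634]
force: [-1.3, -14.0, -0.9]
t 14.57 base [-33.4 -70.5] z 63.4 yaw of toolx in base deg 90.6 tilt [ 0.45 -0.67] Fbase [ -0.5 -14. ] -0.9 w 0.2
```

```bash
python3 -m jog '[[[0,0.5,0],[3,0,0],0]]'|grep -E "force|ee_pos"; python3 -c "from h import *;st()"
```

```text
ee_pos: [0.5009, -0.0212, 0.0634]
force: [-0.9, -14.3, -0.2]
t 14.7 base [-33.3 -70.3] z 63.4 yaw of toolx in base deg 90.7 tilt [ 0.46 -0.43] Fbase [ -0.  -14.3] -0.2 w 0.0
```

```bash
python3 -m jog '[[[0,0.4,0],[3.3,0,0],0]]'|grep -E "force|ee_pos"; python3 -m jog '[[[0,0.2,0],[3.2,0,0],0]]'|grep -E "force|ee_pos"; python3 -c "from h import *;st()"
```

```text
ee_pos: [0.5009, -0.0209, 0.0634]
force: [-1.2, -14.8, -0.1]
ee_pos: [0.5009, -0.021, 0.0634]
force: [-1.9, -14.0, 1.0]
t 14.95 base [-33.3 -70. ] z 63.4 yaw of toolx in base deg 91.0 tilt [ 0.44 -0.43] Fbase [ -1.1 -14.1] 1.0 w 0.1
```

```bash
python3 -m jog '[[[0,0.3,0],[3.6,0,0],0]]'|grep -E "force|ee_pos"; python3 -c "from h import *;st()"; python3 -m jog '[[[0,0,0],[-8,0,0],0],[[0,0,0],[-20,0,0],0],[[0,0,0],[-15,0,0],0],[[0,0,0],[0,0,-50],0],[[0,0,0],[0,0,-50],0],[[0,0,0],[-40,0,-40],0],[[0,0,0],[-50,0,0],0],[[0,0,0],[-50,0,0],0],[[0,0,0],[-50,0,0],0],[[0,0,0],[0,0,0],0]]'; python3 - <<'E'
from h import *
st(); snap('top','t3');snap('scene','s3')
a=cv2.resize(cv2.imread('pics/t3.png')[190:330,270:430],None,fx=2.6,fy=2.6,interpolation=2)
b=cv2.resize(cv2.imread('pics/s3.png')[200:330,255:440],None,fx=2.8,fy=2.8,interpolation=2)
a=cv2.resize(a,(380,364));b=cv2.resize(b,(410,364));cv2.imwrite('pics/c3.png',cv2.hconcat([a,b]))
E
```

```text
ee_pos: [0.5009, -0.0207, 0.0634]
force: [-1.0, -14.7, -0.2]
t 15.07 base [-33.3 -69.8] z 63.4 yaw of toolx in base deg 91.1 tilt [ 0.43 -0.45] Fbase [ -0.2 -14.7] -0.2 w -0.3
t: 16.32
ee_pos: [0.4898, -0.2584, 0.2087]
eef_rot: [2.261, 2.171, 0.006]
force: [0.2, 0.5, -0.1]
grip_width: 0.0
t 16.32 base [ -30.3 -307.7] z 208.7 yaw of toolx in base deg 91.1 tilt [ 0.45 -0.15] Fbase [0.2 0.5] -0.1 w 0.0
```

View pics/c3.png

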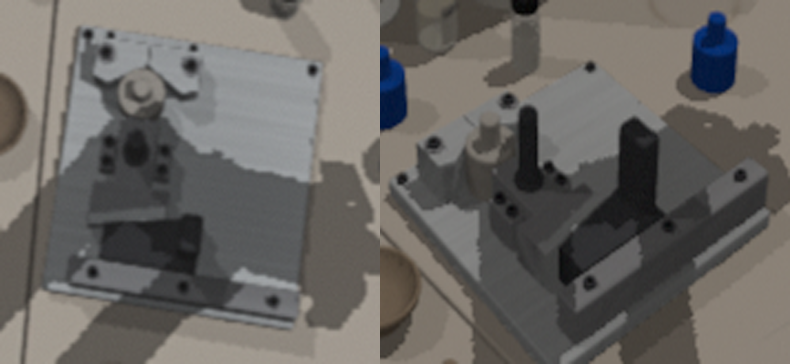

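```bash
python3 - <<'E'
from h import *
a=cv2.resize(cv2.imread('pics/t3.png')[195:275,285:365],None,fx=7,fy=7,interpolation=2);cv2.imwrite('pics/t3z.png',a)
E
```

```text
(no output)
```

View pics/t3z.png

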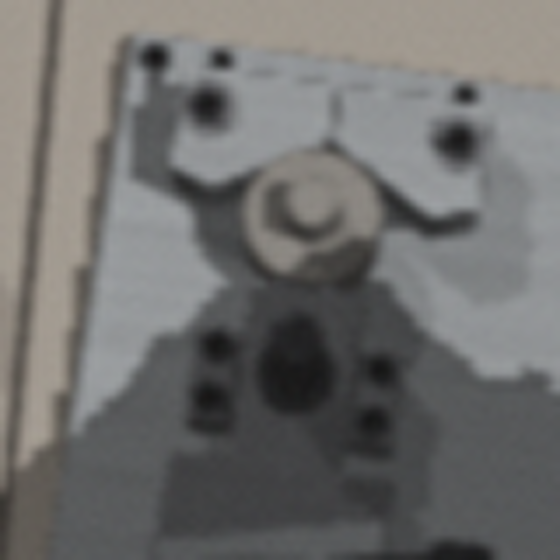

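The die (centre at 315,215) sits close under the V apex (332,148), with the bar nose against it at about (320,285). I'll check the geometry numerically.

```bash
python3 - <<'E'
from h import *
f=lambda u,v,z:tobase(ray('top',(u+.5)/7+285-.5,(v+.5)/7+195-.5,z)).round(1)
print('V apex',f(332,146,.040),'V ends',f(175,178,.040),f(475,215,.040),'die barrel',f(315,215,.046),'L/R',f(245,215,.046),f(385,215,.046),'plunger',f(315,205,.060))
print('post',f(293,330,.088))
for l in('agate_mortar','agate_pestle','vial_d'):print(l,[np.round(r['position'],3).tolist() for r in manip.look_for(l,'top')][:1])
E
```

```text
V apex [84.6 -3.3] V ends [69.9 37.1] [ 71.3 -43.9] die barrel [63.8 -1.7] L/R [61.1 16.8] [ 66.4 -20.1] plunger [63.2 -1.7]
post [23.7 -1.7]
agate_mortar [[0.586, 0.166, 0.011]]
agate_pestle [[0.496, 0.179, 0.012]]
vial_d [[0.685, -0.066, 0.054]]
```

```bash
python3 -c "
from station import manip
print(manip.job_done())"
```

```text
the job is handed in; nothing more can be done
None
```

The die is clamped in the vice and the wedge is jammed behind the bar. I handed the job in with the arm clear, at about 16.5 s of the 64 s.

- **Bar:** I pushed the post with the closed fingers until the bar stopped, then firmed it to about 11 N.
- **Wedge:** I slid it about 69 mm along the rail. It met the ramp with the force rising about 5 N per mm, and I jammed it with a push that peaked at 14.8 N. By the stated ratio that puts roughly 15–24 N on the die. I could not measure that directly.
- **Die seating:** The last pictures put the die centre 20.8 mm from the bottom of the V, against an ideal of 21.4 mm. Sideways it reads 1.6 mm off centre, which is within camera error.
- **Bystanders:** The mortar, pestle and vial read within about 3 mm of their first positions, again within camera error.

The top and scene cameras disagreed by up to about 5 mm on the vice's position, so I found the contacts by feel.

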